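Uncover the green well of the wax pot and switch the pot on

ROBOT

A 6-joint arm with a two-finger parallel gripper is mounted at the origin on the work surface. World frame = base frame: x ahead of the robot, y to its left, z up, the work surface at z = 0. Lengths are in m, angles in rad, forces in N, time in s.
With the tool pointing down it reaches from about 0.35 to 0.775 m from the base axis. Payload 5.5 kg.
Tool frame: the origin (TCP) lies at the very end of the fingers, on their centre line; the grasp point (between the pads) lies 19 mm behind it; z points along the fingers, y is the line along which they close (so a half turn about z gives the same grasp; the last joint's range is limited). The gripper opens to 85 mm and grips with 20 to 120 N. Pads are 22 mm wide; open, the fingers measure 114 mm over their backs; the gripper's body (76 mm by 85 mm) begins 54 mm behind the grasp point. The pads swing forward as they close: fully open they stand 13 mm farther back than shut.
Start: joints at [-1.284, 0.313, 0.046, 1.304, 0, 1.431], TCP at [0.238, -0.523, 0.231] pointing down, gripper open.
Joint ranges: [-2.76, 2.76], [-0.86, 1.69], [-1.03, 1.26], [-2.2, 2.34], [-1.47, 1.5], [-3.14, 3.14]. Speed limits (rad/s): [2.57, 2.57, 3.14, 3.14, 3.14, 3.14].

INTERFACE

Orientations are given as a unit quaternion [w, x, y, z].
In Python, from workcell import get_state, read_camera, calibration, hand_in gives the robot as it stands.
- The arm moves only by the tool drive_tool, never from a script. Its argument "deltas" is a list that holds one entry, the list of rows, each a list of 7 numbers: the closure in counts, from 0 (fully open) to 255 (shut), then the shift along the tool's x, y, z in m, then the turn, a rotation vector about the tool's x, y, z in degrees. A call has 1 to 12 rows; each row is the pose to reach, as a shift and turn from the pose commanded when the call began, along the tool's axes at that moment; what a row does not reach only later rows make up. A row lasts 1/8 s, in which the tool goes at most 62.5 mm and 10.7 degrees, less where a joint would pass 70% of its speed; a pose out of reach is approached as far as the arm can. A call with a gripper value outside its range is refused whole. The fingers move at their own pace and stop on an object; "newtons" is the grip in N (left out, the last holds). Time passes only in rows, so rows that repeat a pose let the fingers close. It gives the time, the measured TCP pose, the force, the opening and the grip force at its end, in the units of the state.
- get_state(): the state, without advancing time (a new reading comes with each control period).
- read_camera(name): name is "side" or "top"; returns (picture, depth): 400x640x3 uint8, red, green, blue; 400x640 float32, m along the optical axis (not along the pixel's ray), 0 where there is no reading.
- calibration(name): a dict with "mtx" (3x3 intrinsics, pixels), "world_from_camera" (4x4, takes a point from camera to world coordinates). Camera axes: x right, y up, looking along -z (the intrinsics and any distortion apply to the point x, -y, -z); pixel columns grow to the right and rows downward; lengths in m; the calibration is good to about 2 mm. A picture is of the moment at which its call begins. calibration takes no time and is no camera call.
- hand_in(): hands the job in; it is judged then, once.
The state is a dict: "clock": time; "joint_pos": joint angles; "qvel": joint speeds; "tau": joint torques, N m; "tcp_pos": TCP position; "orientation": TCP orientation; "wrist_force": force on the tool from outside, world axes, zero at the start; "ft_torque": the same for the moment, N m; "finger_gap": finger opening in m; "grip_force": force on a finger pad.
Only numpy, scipy, OpenCV 4.12 (cv2) and the standard library are available. Lean on these libraries where they do the work, as an engineer would, in place of code of your own. Each camera call takes 0.05 s, during which the arm holds its last target. There are 200 camera calls.

TASK

With a fingertip, push on a spoke of the wax pot's rotary cover to turn it until the middle of its opening lines up with the green marker, so that the green marker's well is fully uncovered; then press the white-dotted half of the black rocker switch fully down to turn the pot on. Only push and press: do not lift the cover off its seat, and leave the jar, model, tools and other things on the bench where they are.

Things in the scene. Friction and masses are not known exactly. Their poses are not given: they have to be found in the camera images.
- pot: beige wax pot, fixed, drum 148 mm across. Origin on the worktop, on the cover's vertical axis; x points away from the control ledge. Ledge: beige block on the -x side out to 160 mm, 100 mm wide, 55 mm high. Three brown wax wells (33 mm across, 42 mm from the axis), hidden under the cover, each with a marker lug outside (to 99 mm from the axis, 60 mm high), at 0, +120, -120 degrees from +x
- cover (a joint): angle (rad) of the blue-grey metal rotary cover about the pot's axis, growing counter-clockwise from above; 0: opening points to the ledge (pot -x). Turns either way (-6.2 to 6.2), stays where left; needs about 2 N at 62 mm. Disc 142 mm across, top 73 mm above the worktop; black hub in the middle 38 mm across, 103 mm high; three black radial spokes at 90, 180, 270 degrees from the opening
- cover_mouth (a point): middle of the cover's wedge-shaped opening (about 75 degrees wide, from hub to rim), 42 mm from the pot's axis, 73 mm above the worktop; its x axis points radially outwards through the middle of the opening
- spoke_left (a point): point on the cover's spoke 90 degrees counter-clockwise (seen from above) of the opening, 62 mm from the pot's axis, 85 mm above the worktop. The spoke is an upright black bar 8 mm thick, running from the hub to 80 mm from the axis, 73 to 97 mm above the worktop
- spoke_back (a point): point on the cover's spoke straight across the hub from the opening, 62 mm from the pot's axis, 85 mm above the worktop. The spoke is an upright black bar 8 mm thick, running from the hub to 80 mm from the axis, 73 to 97 mm above the worktop
- spoke_right (a point): point on the cover's spoke 90 degrees clockwise (seen from above) of the opening, 62 mm from the pot's axis, 85 mm above the worktop. The spoke is an upright black bar 8 mm thick, running from the hub to 80 mm from the axis, 73 to 97 mm above the worktop
- cover_lift (a joint): how far the cover has been lifted off its seat (m): 0 seated, as it should stay. Only its 0.4 kg weight holds it down
- mark_green: round green marker button, 21 mm across, 6 mm thick, lying on one of the three lugs of the pot; origin at the centre of its underside, 87 mm from the pot's axis, in line with the middle of that lug's well. The three markers are in a different order each time
- mark_red: round red marker button, 21 mm across, 6 mm thick, lying on one of the three lugs of the pot; origin at the centre of its underside, 87 mm from the pot's axis, in line with the middle of that lug's well. The three markers are in a different order each time
- mark_blue: round blue marker button, 21 mm across, 6 mm thick, lying on one of the three lugs of the pot; origin at the centre of its underside, 87 mm from the pot's axis, in line with the middle of that lug's well. The three markers are in a different order each time
- rocker (a joint): black rocker switch on the ledge's top (rad): 0 off, 0.34 on. Centre 125 mm from the pot's axis (pot -x), 24 mm wide, 45 mm long along the pot's y. A shallow V: when off the white-dotted half (towards pot +y) stands up, outer end 68 mm above the worktop; on when that half lies level, its top 61 mm above the worktop. Stays where left; about 3 N at its outer end
- rocker_press (a point): point on the top of the white-dotted half of the rocker, about 16 mm from its pivot; moves with the rocker
- jar: clear glass jar with a glass stopper, 62 mm diameter, 102 mm tall; origin at the centre of its underside. Loose; to be left alone
- model: ivory stone dental model (arch of teeth on a slab), 66 x 60 mm, 30 mm tall; origin at the centre of its underside. Loose; to be left alone
- pin_block: red plastic pin block with brass pins, 45 x 70 mm, 34 mm tall; origin at the centre of its underside. Loose; to be left alone
- probe: brass-handled probe lying flat, 145 mm long, 11 mm thick; origin near its middle, x along it. Loose; to be left alone
- carver: blue-handled wax carver lying flat, 150 mm long, 11 mm thick; origin near its middle, x along it. Loose; to be left alone
- die: small ivory stone die with a white crown, 18 x 18 mm, 33 mm tall; origin at the centre of its underside. Loose; to be left alone
- spacer: small amber bottle with a white cap, 28 mm diameter, 55 mm tall; origin at the centre of its underside. Loose; to be left alone

How it is judged:
By the outcome, as a careful person would: the job done as asked, in the order asked, and still so for the second after the job is handed in, with the robot touching nothing.
It also fails if it takes over 48 s, if anything falls off the work surface, if the arm or the gripper's body presses on something with over 40 N, if the wrist force passes 120 N, or if a joint passes its speed limit or range.

## Working session

There is one attempt and no reset: what is moved stays moved. The work goes in short steps, Python scripts to look and compute and a tool call to move; the robot and the scene stay as the last step left them, time stands still between calls to the robot, and variables do not carry over. Pictures are saved under pics/ and viewed, at most 10 in all, crops included, and the job is handed in when it is done.

Besides the shell and the picture viewer there is one more tool, called after "Call:" as name(argument=value, ...) on one line, values as JSON. drive_tool: Moves the arm, as the interface text tells. Its arguments: {"type":"object","properties":{"deltas":{"type":"array","items":{"type":"array","items":{"type":"array","items":{"type":"number"}}}},"newtons":{"type":"number"}},"required":["deltas"]}

```bash
mkdir -p pics; cat > h.py <<'E'
import numpy as np, cv2
from workcell import *
def ray(name,u,v,z):
    c=calibration(name);M=np.array(c["mtx"]);T=np.array(c["world_from_camera"])
    d=np.linalg.solve(M,[u,v,1.]);d=T[:3,:3]@np.array([d[0],-d[1],-d[2]])
    o=T[:3,3];return o+d*(z-o[2])/d[2]
def blobs(im,lo,hi,amin=15):
    h=cv2.cvtColor(im,cv2.COLOR_RGB2HSV);m=cv2.inRange(h,np.array(lo),np.array(hi))
    n,l,s,c=cv2.connectedComponentsWithStats(m)
    return [(s[i][:5].tolist(),c[i].round(1).tolist()) for i in range(1,n) if s[i][4]>=amin]
E
python3 - <<'E'
from h import *
for n in("top","side"):
    im,d=read_camera(n);cv2.imwrite(f"pics/{n}0.png",im[:,:,::-1]);np.save(n+"d.npy",d)
    c=calibration(n);print(n,c["mtx"],np.round(c["world_from_camera"],3),{k:v for k,v in c.items() if k not in("mtx","world_from_camera")})
    for k,lo,hi in(("g",(40,90,50),(85,255,255)),("r",(0,130,70),(8,255,255)),("b",(100,130,60),(130,255,255))):print(k,blobs(im,lo,hi))
s=get_state();print(s)
E
```

```text
top [[394.45039887   0.         320.88643435]
 [  0.         394.45039887 199.19059054]
 [  0.           0.           1.        ]] [[ 0.013  0.996 -0.086  0.539]
 [-1.     0.015  0.017  0.04 ]
 [ 0.018  0.086  0.996  0.829]
 [ 0.     0.     0.     1.   ]] {}
g [([210, 204, 11, 9, 80], [215.0, 208.1])]
r [([323, 235, 35, 24, 716], [339.8, 246.4]), ([281, 236, 10, 11, 87], [285.8, 240.9])]
b [([80, 40, 107, 73, 6767], [134.6, 76.3]), ([311, 135, 36, 16, 88], [328.1, 142.3]), ([275, 160, 9, 9, 61], [279.5, 163.9])]
side [[518.01572457   0.         321.1905724 ]
 [  0.         518.01572457 196.43289551]
 [  0.           0.           1.        ]] [[ 0.983  0.104 -0.151  0.437]
 [-0.184  0.531 -0.827 -0.779]
 [-0.006  0.841  0.541  0.601]
 [ 0.     0.     0.     1.   ]] {}
g [([300, 148, 8, 6, 37], [303.4, 150.5]), ([459, 173, 4, 5, 16], [460.1, 174.9]), ([463, 178, 4, 5, 16], [464.1, 179.9]), ([467, 183, 4, 5, 18], [468.3, 184.8]), ([471, 188, 5, 5, 20], [472.7, 189.8])]
r [([279, 182, 10, 8, 61], [283.4, 185.3]), ([272, 224, 30, 33, 611], [286.5, 239.5])]
b [([361, 99, 74, 51, 2808], [397.0, 124.1]), ([351, 171, 9, 7, 55], [355.1, 174.0]), ([380, 209, 31, 24, 139], [395.3, 220.9])]
{'clock': 0.1, 'joint_pos': array([-1.28359844e+00,  3.13935635e-01,  4.50898118e-02,  1.30360283e+00,
       -2.01457487e-05,  1.43119407e+00]), 'qvel': array([ 6.54433724e-04, -1.65184522e-03,  2.31479070e-03,  1.76708996e-03,
        1.08418105e-05,  6.05536633e-04]), 'tau': array([ 2.10225051e-03, -4.81728208e+01,  2.99243206e+01,  1.28198782e-02,
       -2.11491379e-04, -1.41360314e-05]), 'tcp_pos': array([ 0.2378804 , -0.52298263,  0.23049103]), 'orientation': array([-8.23172564e-04,  9.77316148e-01,  2.11784002e-01, -7.09592204e-05]), 'wrist_force': array([ 0.70665834, -1.20124093,  0.08616383]), 'ft_torque': array([ 0.0355027 , -0.01033163,  0.01649643]), 'grip_force': 0.0, 'finger_gap': 0.08563096942103822}
```

View pics/top0.png

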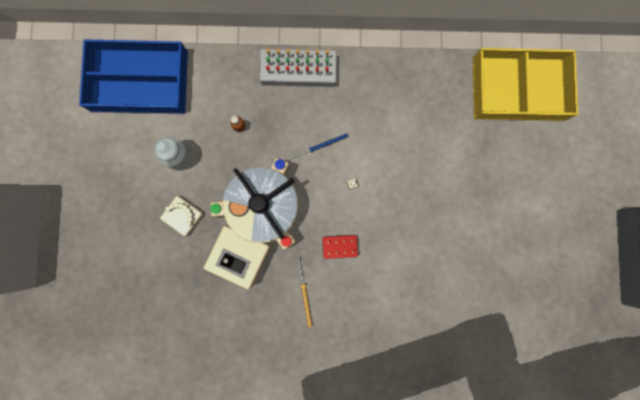

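View pics/side0.png

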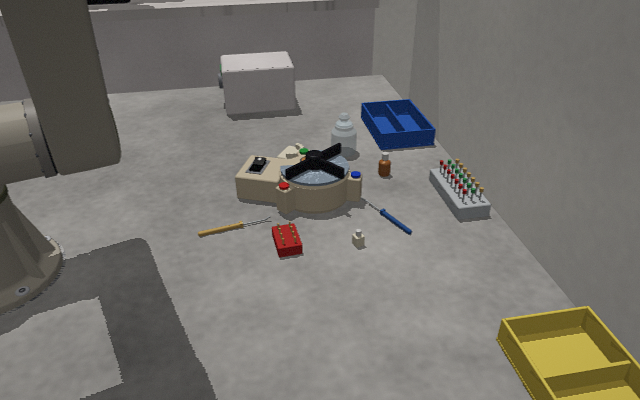

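The top view shows the pot at about (260,203), green at (215,208), blue at (280,164), red at (286,241) and the rocker at (233,262). The cover opening is on the left-lower side and partly shows a brown well at (238,208). Next I'll zoom in and measure.

```bash
python3 - <<'E'
from h import *
im=cv2.imread("pics/top0.png")
cv2.imwrite("pics/crop0.png",cv2.resize(im[150:300,190:310],None,fx=4,fy=4,interpolation=cv2.INTER_CUBIC))
P={k:ray("top",*uv,.065)[:2] for k,uv in dict(g=(215,208.1),b=(279.5,163.9),r=(285.8,240.9)).items()}
S={k:ray("side",*uv,.065)[:2] for k,uv in dict(g=(303.4,150.5),b=(355.1,174),r=(283.4,185.3)).items()}
c=sum(P.values())/3;print(P,S,c,sum(S.values())/3)
for k in P:print(k,np.linalg.norm(P[k]-c),np.degrees(np.arctan2(*(P[k]-c)[::-1])))
cs=sum(S.values())/3
for k in P:print(k,np.linalg.norm(S[k]-cs),np.degrees(np.arctan2(*(S[k]-cs)[::-1])))
rgb=im[:,:,::-1].copy()
for u,v,z,n in((233,262,.065,'rocker'),):
  q=ray("top",u,v,z)[:2]-c;print(n,q,np.linalg.norm(q),np.degrees(np.arctan2(q[1],q[0])))
# black pixels projected at z=.097, angle histogram at radius 30..80mm
g=im.max(2);m=g<60
vs,us=np.nonzero(m[150:260,200:320]);h=np.zeros(72,int)
for v,u in zip(vs+150,us+200):
  q=ray("top",u,v,.095)[:2]-c;r=np.linalg.norm(q)
  if .03<r<.078:h[int(np.degrees(np.arctan2(q[1],q[0]))%360//5)]+=1
print([(5*i,int(x)) for i,x in enumerate(h) if x])
E
```

```text
{'g': array([0.58487878, 0.2315602 ]), 'b': array([0.67328238, 0.10908311]), 'r': array([0.52360454, 0.09365918])} {'g': array([0.58307194, 0.23225556]), 'b': array([0.67095445, 0.10985374]), 'r': array([0.52135532, 0.09413039])} [0.5939219 0.1447675] [0.5917939  0.14541323]
g 0.08726254389908428 95.94831088655984
b 0.08701414231707605 -24.21103274613141
r 0.08692865474268173 -143.98945739619043
g 0.08727922422442042 95.73523599782295
b 0.08678058140811772 -24.189961676440006
r 0.08712935282680853 -143.94349491670675
rocker [-0.11171759  0.0488289 ] 0.12192243775409264 156.39109184753548
[(25, 4), (30, 49), (35, 32), (210, 14), (215, 62), (220, 14), (295, 11), (300, 60), (305, 45)]
```

View pics/crop0.png

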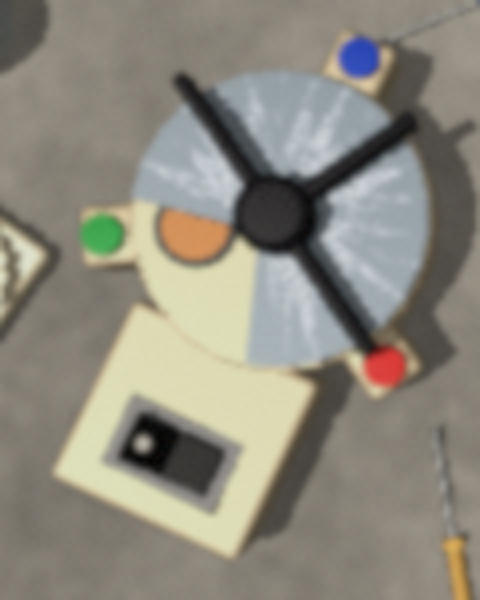

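Pot centre is about (0.593, 0.145), and the lug ring checks at 87 mm. Green lies at 95.9°, the opening at about 125°, and the spokes at 34°, 216° and 304°. So the cover has to turn about 29° clockwise. I'll push the left spoke, at 216°, from its counter-clockwise side.

Call:
drive_tool(deltas=[[[255,0.545,-0.42,0.08,0,0,-85],[255,0.545,-0.42,0.08,0,0,-85],[255,0.545,-0.42,0.08,0,0,-85],[255,0.545,-0.42,0.08,0,0,-85],[255,0.545,-0.42,0.08,0,0,-85],[255,0.545,-0.42,0.08,0,0,-85],[255,0.545,-0.42,0.08,0,0,-85],[255,0.545,-0.42,0.08,0,0,-85],[255,0.545,-0.42,0.08,0,0,-85],[255,0.545,-0.42,0.08,0,0,-85],[255,0.545,-0.42,0.08,0,0,-85],[255,0.545,-0.42,0.08,0,0,-85]]])

```text
clock: 1.6
tcp_pos: [0.5608, 0.088, 0.1499]
orientation: [-0.001, 0.575, 0.818, -0.0]
wrist_force: [-0.3, 0.2, 0.4]
finger_gap: -0.0
grip_force: 0.0
```

Call:
drive_tool(deltas=[[[255,0,0,0.035,0,0,-8],[255,0,0,0.055,0,0,-16],[255,0,0,0.067,0,0,-16],[255,0,0,0.067,0,0,-16]]])

```text
clock: 2.1
tcp_pos: [0.5594, 0.0838, 0.0836]
orientation: [-0.001, 0.46, 0.888, -0.001]
wrist_force: [0.3, 0.7, 0.1]
finger_gap: 0.0001
grip_force: 0.0
```

```bash
python3 - <<'E'
from h import *
s=get_state();p=s["tcp_pos"];q=s["orientation"];yaw=2*np.arctan2(q[2],q[1]);print(p,np.degrees(yaw),s["wrist_force"])
c=np.array([.593,.145])
for f in(216,210,204,198,192,190,188,186):
  a=np.radians(f);u=np.array([np.cos(a),np.sin(a)]);t=np.array([-u[1],u[0]])
  d=c+.062*u+.015*t-p[:2]
  x=np.array([np.cos(yaw),np.sin(yaw)]);y=np.array([x[1],-x[0]])
  print(f,(d@x).round(4),(d@y).round(4),'turn',round(np.degrees(yaw)-(f-90),1))
E
```

```text
[0.55943349 0.08378171 0.08360008] 125.27006031661531 [0.30735536 0.66616261 0.10555581]
216 0.0148 0.001 turn -0.7
210 0.0214 -0.0004 turn 5.3
204 0.028 -0.001 turn 11.3
198 0.0347 -0.0009 turn 17.3
192 0.0413 -0.0001 turn 23.3
190 0.0435 0.0003 turn 25.3
188 0.0457 0.0008 turn 27.3
186 0.0478 0.0013 turn 29.3
```

Call:
drive_tool(deltas=[[[255,0.008,0.001,0,0,0,0],[255,0.015,0.001,0,0,0,0],[255,0.018,0,0,0,0,2.5],[255,0.021,0,0,0,0,5],[255,0.025,-0.001,0,0,0,8],[255,0.028,-0.001,0,0,0,11],[255,0.032,-0.001,0,0,0,14.5],[255,0.035,-0.001,0,0,0,17.5],[255,0.039,0,0,0,0,21],[255,0.0415,0,0,0,0,23.5],[255,0.0435,0,0,0,0,25],[255,0.0435,0,0,0,0,25]]])

```text
clock: 3.6
tcp_pos: [0.5354, 0.1202, 0.0849]
orientation: [0.001, 0.64, 0.769, 0.0]
wrist_force: [0.7, -1.1, 0.4]
finger_gap: 0.0001
grip_force: 0.5
```

```bash
python3 - <<'E'
from h import *
im,d=read_camera("top");cv2.imwrite("pics/t1.png",cv2.resize(im[120:300,170:350],None,fx=3,fy=3,interpolation=cv2.INTER_CUBIC)[:,:,::-1])
E
```

```text
(no output)
```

View pics/t1.png

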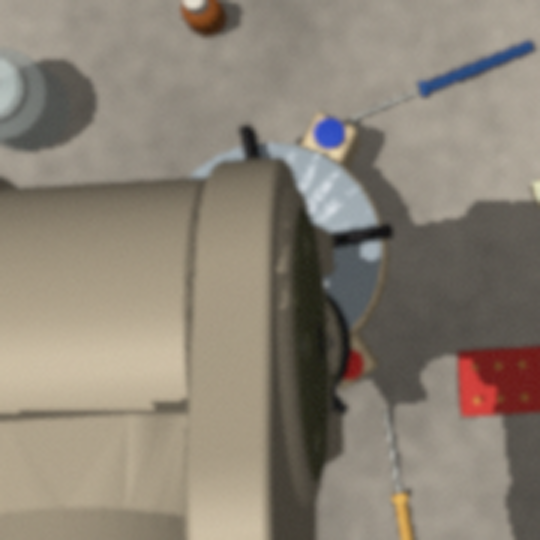

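The cover turned: the back spoke tip is at crop (390,231) and the right spoke tip at (247,130). The arm hides the rest, so I'll retreat for a clear view.

Call:
drive_tool(deltas=[[[255,-0.015,0,0,0,0,0],[255,-0.02,0,-0.03,0,0,0],[255,-0.02,0,-0.07,0,0,0],[255,-0.08,0,-0.08,0,0,0],[255,-0.14,0,-0.08,0,0,0],[255,-0.2,0,-0.08,0,0,0],[255,-0.26,0,-0.08,0,0,0],[255,-0.32,0,-0.08,0,0,0],[255,-0.32,0,-0.08,0,0,0]]])

```text
clock: 4.78
tcp_pos: [0.5929, -0.2001, 0.1634]
orientation: [0.0, 0.642, 0.767, -0.0]
wrist_force: [-0.3, 1.1, -0.2]
finger_gap: -0.0
grip_force: 0.0
```

```bash
cat > ang.py <<'E'
from h import *
import sys
im,d=read_camera("top");cv2.imwrite(f"pics/{sys.argv[1]}.png",cv2.resize(im[150:300,190:310],None,fx=4,fy=4,interpolation=cv2.INTER_CUBIC)[:,:,::-1])
c=np.array([.594,.1448]);m=im.max(2)<60   # centre in the top camera's own frame
V,U=np.nonzero(m[150:260,200:320]);A=[]
for v,u in zip(V+150,U+200):
  q=ray("top",u,v,.093)[:2]-c;r=np.linalg.norm(q)
  if .035<r<.078:A.append(np.degrees(np.arctan2(q[1],q[0]))%360)
A=np.array(A);hist=np.histogram(A,72,(0,360))[0];print([(5*i,int(x)) for i,x in enumerate(hist) if x])
for e in(5.9,185.9,275.9):
  dd=(A-e+180)%360-180;s=dd[abs(dd)<40];print(e,'err',np.median(s),len(s))
for k,lo,hi in(("g",(40,90,50),(85,255,255)),("wellbrown",(8,90,90),(18,255,255))):
  for b in blobs(im[150:300,190:310],lo,hi):
    q=ray("top",b[1][0]+190,b[1][1]+150,.066 if k=="g" else .07)[:2]-c;print(k,b,np.linalg.norm(q),np.degrees(np.arctan2(q[1],q[0])))
E
python3 ang.py t2
```

```text
[(0, 8), (5, 47), (10, 28), (185, 16), (190, 57), (195, 12), (275, 39), (280, 30)]
5.9 err 2.9072458948819246 83
185.9 err 6.372422297658403 85
275.9 err 3.8060306721196753 69
g ([20, 54, 11, 9, 80], [25.0, 58.1]) 0.08699575366293406 96.05790433015127
wellbrown ([40, 48, 18, 17, 249], [48.4, 56.0]) 0.0411582214697898 96.60720291095105
wellbrown ([113, 139, 5, 11, 20], [115.4, 145.0]) 0.1940623300535837 -152.15949982594162
```

View pics/t2.png

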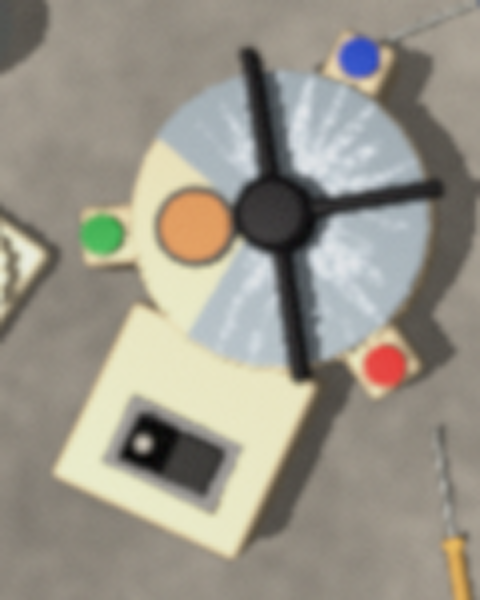

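The well is fully uncovered, but the spokes are still about 4° counter-clockwise of target. I'll push about 4.3 mm further.

Call:
drive_tool(deltas=[[[255,0.06,0,0,0,0,0],[255,0.12,0,0,0,0,0],[255,0.18,0,0,0,0,0],[255,0.24,0,0,0,0,0],[255,0.295,0,0.01,0,0,0],[255,0.302,0,0.05,0,0,0],[255,0.302,0,0.08,0,0,0],[255,0.31,0,0.08,0,0,0],[255,0.317,0,0.08,0,0,1],[255,0.3215,0,0.08,0,0,3],[255,0.3243,-0.0009,0.08,0,0,4],[255,0.3243,-0.0009,0.08,0,0,4]]])

```text
clock: 6.32
tcp_pos: [0.5343, 0.1243, 0.0855]
orientation: [0.001, 0.666, 0.746, 0.001]
wrist_force: [0.5, -0.7, -0.8]
finger_gap: 0.0002
grip_force: 0.1
```

Call:
drive_tool(deltas=[[[255,-0.015,0,0,0,0,0],[255,-0.02,0,-0.03,0,0,0],[255,-0.02,0,-0.07,0,0,0],[255,-0.08,0,-0.08,0,0,0],[255,-0.14,0,-0.08,0,0,0],[255,-0.2,0,-0.08,0,0,0],[255,-0.26,0,-0.08,0,0,0],[255,-0.32,0,-0.08,0,0,0],[255,-0.32,0,-0.08,0,0,0]]])

```text
clock: 7.45
tcp_pos: [0.5692, -0.1995, 0.1639]
orientation: [0.001, 0.669, 0.744, -0.0]
wrist_force: [0.2, 0.0, 0.2]
finger_gap: -0.0
grip_force: 0.0
```

```bash
python3 ang.py t3; python3 - <<'E'
from h import *
s=get_state();p=s["tcp_pos"];q=s["orientation"];yaw=2*np.arctan2(q[2],q[1]);print(p,np.degrees(yaw))
c=np.array([.593,.145]);a=np.radians(-24.1);X=np.array([np.cos(a),np.sin(a)]);Y=np.array([-X[1],X[0]])
im=cv2.imread("pics/t3.png")[:,:,::-1]
print('dot px (4x crop) at',190+143/4,150+443/4,'->',ray("top",190+143/4,150+443/4,.066),'centre by geom',c-.125*X)
x=np.array([np.cos(yaw),np.sin(yaw)]);y=np.array([x[1],-x[0]])
for r in(.014,.016,.018):
  t=c-.125*X+r*Y;d=t-p[:2];print(r,t,d@x,d@y)
d=ray("top",190+143/4,150+443/4,.066)[:2]-c;print('dot in pot frame',d@X,d@Y)
E
```

```text
[(0, 43), (5, 40), (180, 4), (185, 60), (190, 24), (270, 26), (275, 40), (355, 7)]
5.9 err -1.209485488187667 90
185.9 err 2.476824976164977 88
275.9 err -0.3707010139630711 66
g ([20, 54, 11, 9, 80], [25.0, 58.1]) 0.08699575366293406 96.05790433015127
wellbrown ([40, 48, 18, 17, 249], [48.4, 56.0]) 0.0411582214697898 96.60720291095105
wellbrown ([113, 138, 5, 12, 24], [115.3, 144.5]) 0.1931464256062469 -152.08457349088144
[ 0.56873415 -0.19697007  0.16389747] 96.19520164238597
dot px (4x crop) at 225.75 260.75 -> [0.48447719 0.20725685 0.066     ] centre by geom [0.47889573 0.19604131]
0.014 [0.48461235 0.20882099] 0.41249933632593605 -0.03983913417182102
0.016 [0.48542902 0.21064665] 0.4142262119265841 -0.03883022354154384
0.018 [0.48624568 0.21247232] 0.4159530875272322 -0.03782131291126665
dot in pot frame -0.12448469583045754 0.01251701625729997
```

The cover is within about 0.5° of target. Now the rocker: the dot measures (−124, +12.5) mm in the pot frame, which agrees with the geometry. I'll press at about 17 mm from the pivot.

Call:
drive_tool(deltas=[[[255,0.06,-0.005,0,0,0,5],[255,0.12,-0.01,0,0,0,10],[255,0.18,-0.016,0,0,0,15],[255,0.24,-0.022,0,0,0,20],[255,0.3,-0.028,0,0,0,25],[255,0.36,-0.033,0,0,0,30],[255,0.415,-0.038,0,0,0,30],[255,0.415,-0.038,0,0,0,30],[255,0.415,-0.038,0.05,0,0,30],[255,0.415,-0.038,0.08,0,0,30],[255,0.415,-0.038,0.088,0,0,30],[255,0.415,-0.038,0.088,0,0,30]]])

```text
clock: 9.0
tcp_pos: [0.4848, 0.2137, 0.0765]
orientation: [-0.0, 0.837, 0.548, -0.0]
wrist_force: [0.9, 0.1, -0.1]
finger_gap: 0.0
grip_force: 0.0
```

Call:
drive_tool(deltas=[[[255,0,0,0.005,0,0,0],[255,0,0,0.008,0,0,0],[255,0,0,0.01,0,0,0],[255,0,0,0.012,0,0,0],[255,0,0,0.014,0,0,0],[255,0,0,0.0155,0,0,0],[255,0,0,0.0155,0,0,0]]])

```text
clock: 9.88
tcp_pos: [0.4856, 0.2143, 0.061]
orientation: [0.0, 0.836, 0.548, 0.001]
wrist_force: [1.5, 2.6, 5.2]
finger_gap: -0.0002
grip_force: 2.1
```

Call:
drive_tool(deltas=[[[255,0,0,0.001,0,0,0],[255,0,0,0.002,0,0,0],[255,0,0,0.002,0,0,0]]])

```text
clock: 10.25
tcp_pos: [0.4857, 0.2143, 0.0608]
orientation: [0.0, 0.836, 0.548, 0.001]
wrist_force: [-2.0, 1.2, 17.4]
finger_gap: 0.0002
grip_force: 8.9
```

The press hit a hard stop at 60.8 mm with 17 N, so the rocker is fully down. I'll retreat and check.

Call:
drive_tool(deltas=[[[255,0,0,-0.03,0,0,0],[255,0,0,-0.08,0,0,0],[255,0,0,-0.11,0,0,0],[255,-0.06,0.02,-0.12,0,0,0],[255,-0.12,0.04,-0.12,0,0,0],[255,-0.18,0.06,-0.12,0,0,0],[255,-0.24,0.09,-0.12,0,0,0],[255,-0.3,0.11,-0.12,0,0,0],[255,-0.36,0.13,-0.12,0,0,0],[255,-0.4,0.15,-0.12,0,0,0],[255,-0.4,0.15,-0.12,0,0,0]]])

```text
clock: 11.62
tcp_pos: [0.4612, -0.2159, 0.1774]
orientation: [-0.001, 0.838, 0.545, -0.001]
wrist_force: [-0.0, 0.2, -0.2]
finger_gap: 0.0004
grip_force: 0.0
```

```bash
python3 ang.py t4; python3 - <<'E'
from h import *
im,d=read_camera("side");a=cv2.resize(im[80:260,180:440],None,fx=3,fy=3,interpolation=cv2.INTER_CUBIC)[:,:,::-1]
cv2.imwrite("pics/s4.png",a)
E
```

```text
[(0, 43), (5, 40), (180, 5), (185, 60), (190, 25), (270, 26), (275, 41), (355, 6)]
5.9 err -1.2084465566553035 89
185.9 err 2.476824976164977 90
275.9 err -0.35050496652087304 67
g ([20, 54, 11, 9, 82], [25.0, 58.0]) 0.08698251011634117 95.9308498543582
wellbrown ([40, 48, 18, 17, 249], [48.4, 56.0]) 0.0411582214697898 96.60720291095105
```

View pics/t4.png

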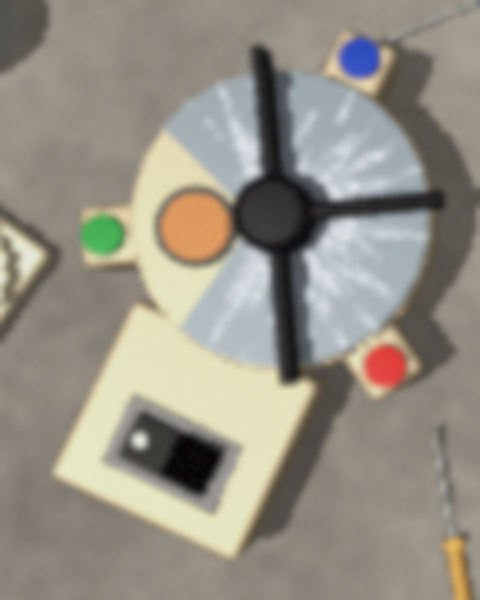

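View pics/s4.png

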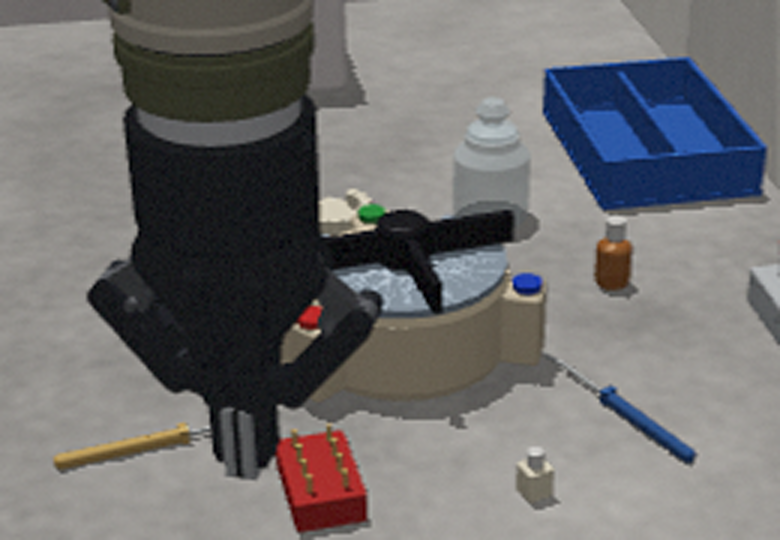

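The top view shows the well (195,227) centred in the opening on the green marker, and the rocker shading flipped with the dotted half (140,440) level. The side view shows the cover seated, the loose things in place and the arm clear.

```bash
python3 -c "from workcell import *;print(hand_in())"
```

```text
the job is handed in; nothing more can be done
None
```

The job is handed in: the cover opening is lined up with the green marker to within about 1°, its well is fully uncovered, and the rocker's white-dotted half was then pressed down to its stop, with the cover seated and nothing else moved.

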